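# Load the analyser's reagent tray in reverse order

### The job

Move the four reagent vials from the aluminium stock tray to the empty grey reagent tray in reverse order: the vial nearest the stock tray's thumb lug goes into the compartment farthest from the reagent tray's lug, the next one into the next, and so on, so that the last ends beside that lug. Keep the vials upright, set them down rather than drop them, and leave all four standing flat in their compartments.

Things in the scene. Friction and masses are not known exactly. Their poses are not given: they have to be found in the camera images.
- vial_crimp: Small round amber glass vial with a narrow neck and a flat silvery aluminium crimp cap 20 mm across; 56 mm tall. Straight 26 mm body from the foot to at least 42 mm up; about 45 g. Origin: centre of its underside; z up. Loose; starts in a seat of the stock tray, up to 3 mm off centre. Grip the body across the tray: neighbours stand 56 mm away along it.
- vial_screw: Small round amber glass vial with a tall white cylindrical screw cap 25 mm across; the tallest straight one, 68 mm tall; straight glass to 46 mm. Straight 26 mm body from the foot to at least 42 mm up; about 45 g. Origin: centre of its underside; z up. Loose; starts in a seat of the stock tray, up to 3 mm off centre. Grip the body across the tray: neighbours stand 56 mm away along it.
- vial_dropper: Small round amber glass vial with a white dropper nozzle that narrows to a point; 76 mm tall. Straight 26 mm body from the foot to at least 42 mm up; about 45 g. Origin: centre of its underside; z up. Loose; starts in a seat of the stock tray, up to 3 mm off centre. Grip the body across the tray: neighbours stand 56 mm away along it.
- vial_squat: Small round amber glass vial with a low broad white lid 30 mm across, overhanging the body; 52 mm tall. Straight 26 mm body from the foot to at least 42 mm up; about 45 g. Origin: centre of its underside; z up. Loose; starts in a seat of the stock tray, up to 3 mm off centre. Grip the body across the tray: neighbours stand 56 mm away along it.
- stock_tray: The stock tray, bare aluminium, holding the four vials in a row at the start. Fixed; base 232 x 60 x 4 mm; a round thumb lug with a button sticks out 20 mm at one end, x = -124 mm. Origin: centre of the underside, on the bench; x along the tray away from the lug, y across, z up; turned any way. A seat is fixed at each of x = -84, -28, 28, 84 mm, y = 0.
- reagent_tray: The reagent tray, grey plastic, empty at the start. Fixed; base 232 x 60 x 4 mm; a round thumb lug with a button sticks out 20 mm at one end, x = -124 mm. Origin: centre of the underside, on the bench; x along the tray away from the lug, y across, z up; turned any way. Four shallow compartments, 44 x 44 mm inside, at x = -84, -28, 28, 84 mm, y = 0: floor 8 mm, rims 14 mm above the bench.
- seat_crimp: Shallow square aluminium seat, 52 x 52 mm outside, 44 x 44 inside, fixed on the stock tray, in which vial_crimp stands at the start. The four look alike; which place each has differs each time. Origin: centre of its underside, 4 mm above the bench; floor 8 mm, rim 14 mm above the bench.
- seat_screw: Shallow square aluminium seat, 52 x 52 mm outside, 44 x 44 inside, fixed on the stock tray, in which vial_screw stands at the start. The four look alike; which place each has differs each time. Origin: centre of its underside, 4 mm above the bench; floor 8 mm, rim 14 mm above the bench.
- seat_dropper: Shallow square aluminium seat, 52 x 52 mm outside, 44 x 44 inside, fixed on the stock tray, in which vial_dropper stands at the start. The four look alike; which place each has differs each time. Origin: centre of its underside, 4 mm above the bench; floor 8 mm, rim 14 mm above the bench.
- seat_squat: Shallow square aluminium seat, 52 x 52 mm outside, 44 x 44 inside, fixed on the stock tray, in which vial_squat stands at the start. The four look alike; which place each has differs each time. Origin: centre of its underside, 4 mm above the bench; floor 8 mm, rim 14 mm above the bench.
There are look-alikes about, which are no part of the job. What is shaped like the vial_squat but yellow is not meant.

How it is judged:
By the outcome, as a careful person would: the job done as asked, in the order asked, and still so for the second after the job is handed in, with the robot touching nothing.
It also fails if it takes over 147 s, if anything falls off the work surface, if the arm or the gripper's body presses on something with over 40 N, if the wrist force passes 120 N, or if a joint passes its speed limit or range.

### The arm

A 6-joint arm with a two-finger parallel gripper is mounted at the origin on the work surface. World frame = base frame: x ahead of the robot, y to its left, z up, the work surface at z = 0. Lengths are in mm, angles in rad, forces in N, time in s.
With the tool pointing down it reaches from about 300 to 775 mm from the base axis. Payload 14.6 kg.
Tool frame: the origin (TCP) lies at the very end of the fingers, on their centre line; the grasp point (between the pads) lies 19 mm behind it; z points along the fingers, y is the line along which they close (so a half turn about z gives the same grasp; the last joint's range is limited). The gripper opens to 94 mm and grips with 3 to 60 N. Pads are 16 mm wide; open, the fingers measure 119 mm over their backs; the gripper's body (75 mm by 177 mm) begins 78 mm behind the grasp point.
Start: joints at [-1.274, 0.3, 1.521, -0, 1.321, -0.067], TCP at [195.698, -513.996, 205.446] pointing down, gripper open.
Joint ranges: [-3.03, 3.03], [-0.79, 2.21], [0.23, 2.52], [-1.04, 4.18], [0, 3.07], [-2.55, 2.55]. Speed limits (rad/s): [2.22, 2.22, 2.57, 3.14, 3.14, 3.14].

### API

Orientations are given as [roll, pitch, yaw] about the fixed x, y, z axes, in that order (R = Rz(yaw) Ry(pitch) Rx(roll)).
In Python, from cell import manip, camera, get_calibration gives the robot as it stands.
- The arm moves only by the tool arm_command, never from a script. Its argument "targets" is a list of rows, each an object of numbers: "hand": the opening, from -1 (shut) to 1 (fully open), so that 0 is half open; "x", "y", "z": the shift along the tool's x, y, z in m; "yaw": the turn about the tool's z in rad. In form: [{"hand": .., "x": .., "y": .., "z": .., "yaw": ..}, ...]. A call has 1 to 10 rows; each row shifts and turns the commanded pose from where the row before left it, along the tool's axes as they then stand; what a row does not reach is not made up. A row lasts 1/10 s, in which the tool goes at most 50 mm and 8.59 degrees, less where a joint would pass 70% of its speed; a pose out of reach is approached as far as the arm can. A call is refused whole if a number of a shift passes 0.05 or a number of a turn 0.15, either way. A call with a gripper value outside its range is refused whole. The fingers move at their own pace and stop on an object; "newtons" is the grip in N (left out, the last holds). Time passes only in rows, so rows that do not move let the fingers close. It gives the time, the measured TCP pose, the force, the opening and the grip force at its end, in the units of the state.
- manip.read_state(): the state, without advancing time (a new reading comes with each control period).
- camera(name): name is "scene" or "top" or "wrist"; returns the picture (400x640x3 uint8, red, green, blue); there is no depth.
- get_calibration(name): a dict with "K" (3x3 intrinsics, pixels), "cam_to_world" (4x4, takes a point from camera to world coordinates). Camera axes: x right, y up, looking along -z (the intrinsics and any distortion apply to the point x, -y, -z); pixel columns grow to the right and rows downward; lengths in mm; the calibration is good to about 2 mm. A picture is of the moment at which its call begins: read the wrist's pose just before it. get_calibration takes no time and is no camera call; for the wrist camera it gives the pose at the moment of the call.
- manip.sign_off(): hands the job in; it is judged then, once.
The state is a dict: "clock": time; "joints": joint angles; "qd": joint speeds; "effort": joint torques, N m; "eef_pos": TCP position; "eef_rot": TCP orientation; "wrist_force": force on the tool from outside, world axes, zero at the start; "moment": the same for the moment, N m; "finger_gap": finger opening in mm; "finger_force": force on a finger pad.
Only numpy, scipy, OpenCV 4.12 (cv2) and the standard library are available. Lean on these libraries where they do the work, as an engineer would, in place of code of your own. Each camera call takes 0.05 s, during which the arm holds its last target. There are 200 camera calls.

## Working session

There is one attempt and no reset: what is moved stays moved. The work goes in short steps, Python scripts to look and compute and a tool call to move; the robot and the scene stay as the last step left them, time stands still between calls to the robot, and variables do not carry over. Pictures are saved under pics/ and viewed, at most 14 in all, crops included, and the job is handed in when it is done.

Besides the shell and the picture viewer there is one more tool, called after "Call:" in YAML: its name, and indented under it one key for each argument. arm_command: Moves the arm, as the interface text tells. Its arguments: {"type":"object","properties":{"targets":{"type":"array"},"newtons":{"type":"number"}},"required":["targets"]}

```bash
mkdir -p pics; ls; python3 - <<'E'
from cell import manip,camera,get_calibration
import cv2
s=manip.read_state();print({k:s[k] for k in('clock','eef_pos','eef_rot','finger_gap')})
for n in('top','scene'):
    cv2.imwrite(f'pics/{n}0.png',camera(n)[:,:,::-1]);c=get_calibration(n);print(n,c)
E
```

```text
pics
{'clock': 0.0, 'eef_pos': array([ 195.60970288, -513.76391623,  204.88061532]), 'eef_rot': array([-3.14042678e+00, -6.76206989e-05,  3.63785121e-01]), 'finger_gap': 93.56869659337002}
top {'K': array([[495.14903207,   0.        , 323.63837026],
       [  0.        , 495.14903207, 202.76158827],
       [  0.        ,   0.        ,   1.        ]]), 'cam_to_world': array([[ 1.18626037e-02,  9.75046861e-01, -2.21681976e-01,
         2.97885154e+02],
       [-9.99929159e-01,  1.17842355e-02, -1.67619207e-03,
        -1.37623731e+01],
       [ 9.77986779e-04,  2.21686155e-01,  9.75117579e-01,
         9.98853736e+02],
       [ 0.00000000e+00,  0.00000000e+00,  0.00000000e+00,
         1.00000000e+00]])}
scene {'K': array([[437.50875146,   0.        , 318.35150409],
       [  0.        , 437.50875146, 195.97664366],
       [  0.        ,   0.        ,   1.        ]]), 'cam_to_world': array([[-2.43776662e-01, -7.18885941e-01,  6.50980754e-01,
         1.02937072e+03],
       [ 9.69799204e-01, -1.86162205e-01,  1.57585335e-01,
         1.28248031e+02],
       [ 7.90213117e-03,  6.69736244e-01,  7.42557014e-01,
         6.37375369e+02],
       [ 0.00000000e+00,  0.00000000e+00,  0.00000000e+00,
         1.00000000e+00]])}
```

View pics/top0.png

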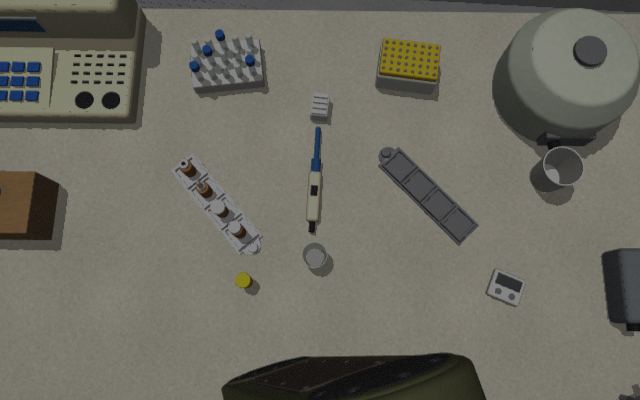

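View pics/scene0.png

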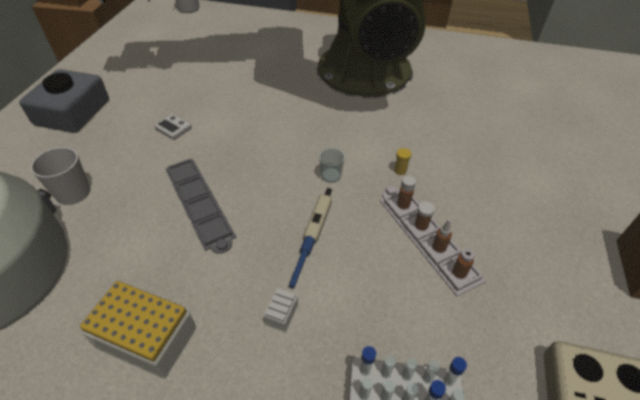

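The top view shows the stock tray at (185,160) to its lug at (253,247), and the grey tray from its lug at (387,156) to (465,235). The candidates are the vials at (237,230), (221,210), (204,188) and (186,168), plus a yellow look-alike at (244,281) that is excluded by its colour. I'll confirm them in an enlarged crop.

```bash
python3 - <<'E'
import cv2,numpy as np
t=cv2.imread('pics/top0.png')
a=cv2.resize(t[145:265,165:275],None,fx=4,fy=4,interpolation=cv2.INTER_CUBIC)
b=cv2.resize(t[140:250,372:482],(352,352),interpolation=cv2.INTER_CUBIC)
b=cv2.copyMakeBorder(b,0,480-352,0,0,cv2.BORDER_CONSTANT)
cv2.imwrite('pics/c0.png',np.hstack([a,b]))
s=cv2.imread('pics/scene0.png')
cv2.imwrite('pics/c1.png',cv2.resize(s[165:300,375:490],None,fx=4,fy=4,interpolation=cv2.INTER_CUBIC))
E
```

```text
(no output)
```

View pics/c0.png

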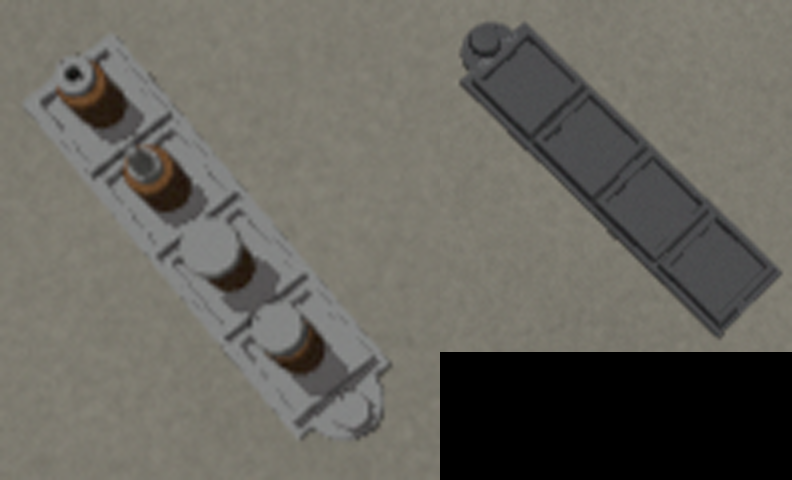

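View pics/c1.png

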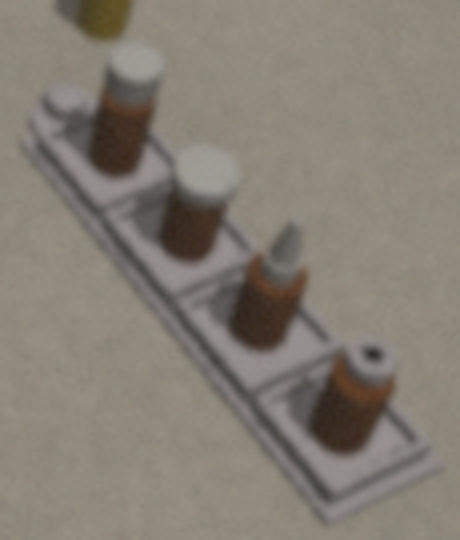

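Confirmed: from the stock lug outward the order is screw (234,226), squat (218,207), dropper (201,185), crimp (184,163). The yellow lid stands off the tray and isn't meant. Next I'll get rough positions.

```bash
cat > h.py <<'E'
import numpy as np,cv2
def ray(c,uv,z):
    K=c['K'];T=c['cam_to_world'];d=np.linalg.inv(K)@[uv[0],uv[1],1];d=T[:3,:3]@[d[0],-d[1],-d[2]]
    o=T[:3,3];return (o+d*(z-o[2])/d[2])[:2]
def rays(c,P,z): return np.array([ray(c,p,z) for p in np.reshape(P,(-1,2))])
def proj(c,X):
    T=c['cam_to_world'];p=T[:3,:3].T@(np.array(X)-T[:3,3]);q=c['K']@[p[0],-p[1],-p[2]];return q[:2]/q[2]
E
python3 - <<'E'
from h import *
from cell import get_calibration
c=get_calibration('top');np.set_printoptions(precision=1,suppress=True)
for n,uv,z in [('screw',(234.5,226.2),76),('squat',(217.7,207),60),('dropper',(200.5,184.5),84),('crimp',(183.7,163.5),64)]: print(n,ray(c,uv,z))
t=cv2.imread('pics/top0.png')
st=np.array([[113,33],[22,102],[302,440],[390,362]])/4+[165,145]
rg=(np.array([[525,24],[462,84],[719,337],[780,270]])-[440,0])/3.2+[372,140]
for n,P in(('stock',st),('reag',rg)):
    W=rays(c,P,5);(w,h)=np.linalg.norm(W[0]-W[1]),np.linalg.norm(W[1]-W[2])
    a=(W[0]+W[1])/2;b=(W[2]+W[3])/2;print(n,'c',W.mean(0),w,h,'ends',a,b,'ang',np.arctan2(*(b-a)[::-1]))
print(ray(c,(253,247),10),ray(c,(387,154),10))
E
```

```text
screw [460.2 155.8]
squat [500.4 193.3]
dropper [538.8 223.5]
crimp [586.4 264.6]
stock c [521.2 209.3] 59.01324299456158 233.61005719025403 ends [608.2 286.2] [434.2 132.4] ang -2.41800316653854
reag c [ 542.6 -227.6] 59.35763304294741 229.58654586998026 ends [ 624.5 -147.8] [ 460.7 -307.3] ang -2.3695403481663364
[429.9 128.6] [ 629.1 -143.6]
```

Call:
arm_command:
  targets:
    - {"hand": 1,"x": 0,"y": 0,"z": -0.02,"yaw": -0.13}
    - {"hand": 1,"x": 0,"y": 0,"z": -0.02,"yaw": -0.13}
    - {"hand": 1,"x": 0,"y": 0,"z": -0.02,"yaw": -0.13}
    - {"hand": 1,"x": 0.045,"y": 0.003,"z": -0.01,"yaw": 0}
    - {"hand": 1,"x": 0.045,"y": 0.003,"z": -0.01,"yaw": 0}
    - {"hand": 1,"x": 0.045,"y": 0.003,"z": -0.01,"yaw": 0}
    - {"hand": 1,"x": 0.045,"y": 0.003,"z": -0.01,"yaw": 0}
    - {"hand": 1,"x": 0.045,"y": 0.003,"z": 0,"yaw": 0}
    - {"hand": 1,"x": 0.045,"y": 0.003,"z": 0,"yaw": 0}
    - {"hand": 1,"x": 0.045,"y": 0.003,"z": 0,"yaw": 0}

```text
clock: 1.1
eef_pos: [440.9, -312.2, 305.3]
eef_rot: [-3.141, 0.0, 0.754]
wrist_force: [0.2, -0.2, 0.1]
finger_gap: 94.2
finger_force: 0.0
```

Call:
arm_command:
  targets:
    - {"hand": 1,"x": 0.045,"y": 0.003,"z": 0,"yaw": 0}
    - {"hand": 1,"x": 0.045,"y": 0.003,"z": 0,"yaw": 0}
    - {"hand": 1,"x": 0.03,"y": 0,"z": 0,"yaw": 0}
    - {"hand": 1,"x": 0,"y": 0,"z": 0,"yaw": 0}
    - {"hand": 1,"x": 0,"y": 0,"z": 0,"yaw": 0}

```text
clock: 1.6
eef_pos: [531.3, -235.7, 304.9]
eef_rot: [-3.141, 0.0, 0.755]
wrist_force: [-0.2, -0.4, -0.8]
finger_gap: 93.8
finger_force: 0.0
```

```bash
python3 - <<'E'
from h import *
from cell import manip,camera,get_calibration
c=get_calibration('wrist');s=manip.read_state();print(s['clock'],s['eef_pos'],s['eef_rot'],c)
cv2.imwrite('pics/w1.png',camera('wrist')[:,:,::-1]);print(proj(c,[542,-227,5]),proj(c,[629,-143,10]))
E
```

```text
1.6 [ 531.34610503 -235.72247117  304.92723371] [-3.14076473e+00  4.84983061e-04  7.54877864e-01] {'K': array([[285.56285966,   0.        , 317.00036051],
       [  0.        , 285.56285966, 200.10665386],
       [  0.        ,   0.        ,   1.        ]]), 'cam_to_world': array([[ 6.85817471e-01,  7.04411055e-01,  1.82919277e-01,
         5.83005014e+02],
       [-7.27771472e-01,  6.64406117e-01,  1.70038810e-01,
        -1.87410162e+02],
       [-1.75546898e-03, -2.49739018e-01,  9.68311593e-01,
         4.83922536e+02],
       [ 0.00000000e+00,  0.00000000e+00,  0.00000000e+00,
         1.00000000e+00]])}
[317.91511854 161.62114195] [317.03625239  83.89147775]
```

View pics/w1.png

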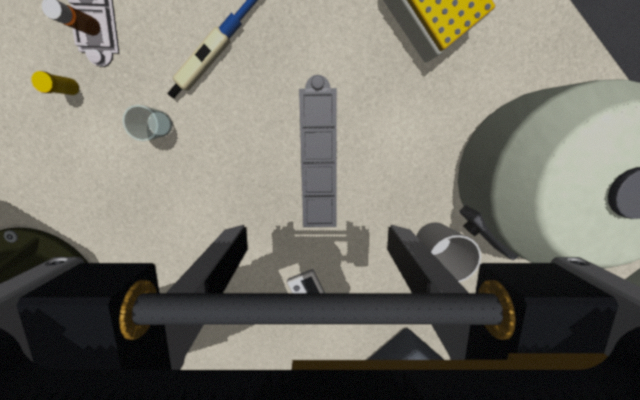

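The wrist view shows the empty tray upright in the image, lug at (318,82), base corners near (300,88), (336,88), (336,226), (303,227). I'll measure it by mask in both views.

```bash
cat >> h.py <<'E'
def trayfit(c,img,m,z=5):
    """m: tray mask; opening takes the lug off; box of the mask cast on plane z"""
    cs,_=cv2.findContours(m,cv2.RETR_EXTERNAL,cv2.CHAIN_APPROX_NONE)
    k=max(cs,key=cv2.contourArea).reshape(-1,2)
    W=rays(c,k.astype(float),z);r=cv2.minAreaRect(W.astype(np.float32));return r
E
python3 - <<'E'
from h import *
from cell import get_calibration
for n,f,roi in(('top','pics/top0.png',(375,145,485,250)),('wrist','pics/w1.png',(285,65,352,235))):
    c=get_calibration(n);im=cv2.imread(f);x0,y0,x1,y1=roi
    g=cv2.cvtColor(im,cv2.COLOR_BGR2HSV)
    big=cv2.resize(im,None,fx=4,fy=4,interpolation=cv2.INTER_CUBIC)
    hs=cv2.cvtColor(big,cv2.COLOR_BGR2GRAY).astype(int)
    sub=big[y0*4:y1*4,x0*4:x1*4].astype(int)
    # beige bench: red exceeds blue; grey plastic: not
    m=((sub[...,2]-sub[...,0])<7).astype(np.uint8)*255
    m=cv2.morphologyEx(m,cv2.MORPH_CLOSE,np.ones((15,15),np.uint8))
    k=cv2.getStructuringElement(cv2.MORPH_ELLIPSE,(81,81)) 
    m=cv2.morphologyEx(m,cv2.MORPH_OPEN,np.ones((9,9)))
    cv2.imwrite(f'/tmp/m_{n}.png',m)
    cs,_=cv2.findContours(m,0,1);k=max(cs,key=cv2.contourArea).reshape(-1,2)
    uv=(k+[x0*4,y0*4])/4-.375
    W=rays(c,uv,5);r=cv2.minAreaRect(W.astype(np.float32));print(n,r,len(cs))
a=cv2.imread('/tmp/m_top.png');b=cv2.imread('/tmp/m_wrist.png');h=max(a.shape[0],b.shape[0])
p=lambda q:cv2.copyMakeBorder(q,0,h-q.shape[0],0,0,0)
cv2.imwrite('pics/m1.png',cv2.resize(np.hstack([p(a),p(b)]),None,fx=.8,fy=.8))
c=get_calibration('wrist');W=rays(c,[[300,88.5],[336,88.5],[336,226],[303,227]],5);print(W,W.mean(0))
E
```

```text
top ((550.55419921875, -219.54559326171875), (253.0809783935547, 62.31826400756836), 44.15478515625) 1
wrist ((549.172119140625, -221.18008422851562), (249.89598083496094, 59.03779220581055), 44.178531646728516) 1
[[ 606.00509735 -128.37578986]
 [ 644.81778689 -169.67282285]
 [ 480.67480346 -329.21012914]
 [ 439.16283319 -287.84011102]] [ 542.66513022 -228.77471322]
```

View pics/m1.png

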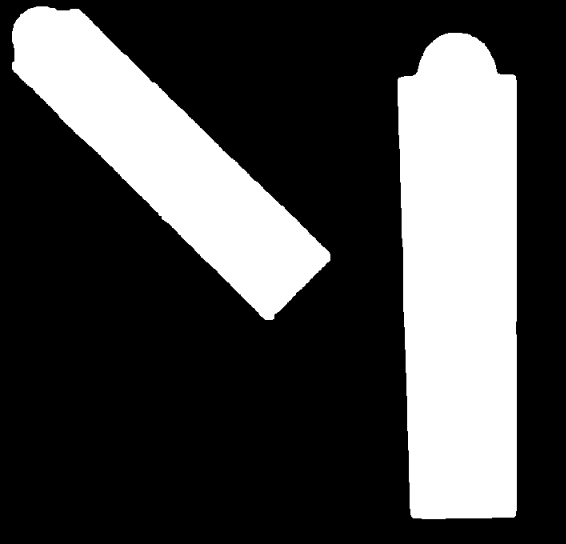

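The masks are clean and give 250–253 x 59–62 mm, lug included. The views agree on the reagent tray centre to within 2 mm: about (542.7,-227.4), axis at 0.771 rad. Next I'll look at the stock tray from the wrist.

Call:
arm_command:
  targets:
    - {"hand": 1,"x": 0.0225,"y": -0.0335,"z": 0,"yaw": 0.03}
    - {"hand": 1,"x": 0.0225,"y": -0.0335,"z": 0,"yaw": 0}
    - {"hand": 1,"x": 0.0225,"y": -0.0335,"z": 0,"yaw": 0}
    - {"hand": 1,"x": 0.0225,"y": -0.0335,"z": 0,"yaw": 0}
    - {"hand": 1,"x": 0.0225,"y": -0.0335,"z": 0,"yaw": 0}
    - {"hand": 1,"x": 0.0225,"y": -0.0335,"z": 0,"yaw": 0}
    - {"hand": 1,"x": 0.0225,"y": -0.0335,"z": 0,"yaw": 0}
    - {"hand": 1,"x": 0.0225,"y": -0.0335,"z": 0,"yaw": 0}
    - {"hand": 1,"x": 0.0225,"y": -0.0335,"z": 0,"yaw": 0}
    - {"hand": 1,"x": 0.0225,"y": -0.0335,"z": 0,"yaw": 0}

```text
clock: 2.65
eef_pos: [476.4, 164.2, 305.8]
eef_rot: [3.141, -0.0, 0.722]
wrist_force: [0.5, -0.3, 0.4]
finger_gap: 94.0
finger_force: 0.0
```

Call:
arm_command:
  targets:
    - {"hand": 1,"x": 0,"y": 0,"z": 0,"yaw": 0}
    - {"hand": 1,"x": 0,"y": 0,"z": 0,"yaw": 0}
    - {"hand": 1,"x": 0,"y": 0,"z": 0,"yaw": 0}

```text
clock: 2.95
eef_pos: [477.1, 162.5, 305.5]
eef_rot: [3.141, 0.0, 0.722]
wrist_force: [0.6, -0.4, -0.4]
finger_gap: 93.8
finger_force: 0.0
```

```bash
python3 - <<'E'
from h import *
import pickle
from cell import manip,camera,get_calibration
c=get_calibration('wrist');s=manip.read_state();print(s['clock'],s['eef_pos'],s['eef_rot'])
im=camera('wrist')[:,:,::-1];cv2.imwrite('pics/w2.png',im);pickle.dump(c,open('cw2.pkl','wb'))
p=proj(c,[521,209,30]).round().astype(int);print(p)
y0=max(p[1]-100,0);x0=p[0]-75;cv2.imwrite('pics/w2c.png',cv2.resize(im[y0:y0+200,x0:x0+150],None,fx=3,fy=3,interpolation=cv2.INTER_CUBIC));print(x0,y0)
E
```

```text
2.95 [477.06888201 162.46956087 305.50194064] [3.14137253e+00 5.41408020e-05 7.22154743e-01]
[313 131]
238 31
```

View pics/w2c.png

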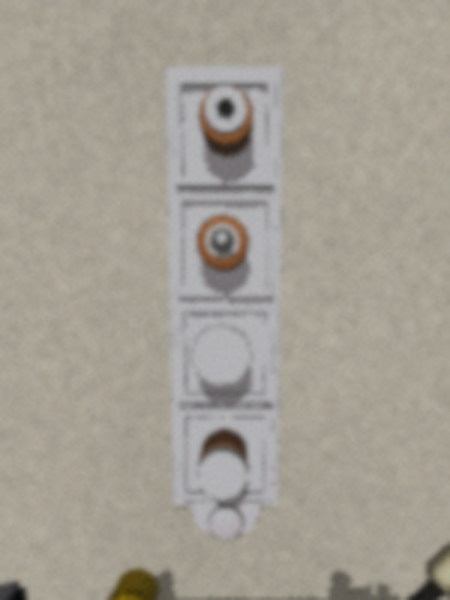

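The crop shows, from the lug upward, the screw cap (224,475), squat lid (222,356), dropper tip (222,239) and crimp cap (225,107). The tray corners are (167,67), (283,67), (275,500), (175,503).

```bash
python3 - <<'E'
from h import *
import pickle
from cell import manip
np.set_printoptions(precision=1,suppress=True)
c=pickle.load(open('cw2.pkl','rb'));f=lambda p:np.array(p)/3-.33+[238,31]
W=rays(c,f([[167,67],[283,67],[275,500],[175,503]]),5);C=W.mean(0)
a=(W[0]+W[1])/2;b=(W[2]+W[3])/2;d=(a-b)/np.linalg.norm(a-b);print('tray',C,np.arctan2(d[1],d[0]),np.linalg.norm(a-b))
s=manip.read_state();p=s['eef_pos'][:2];y=s['eef_rot'][2]
R=np.array([[np.cos(y),np.sin(y)],[np.sin(y),-np.cos(y)]])
for n,uv,z,x in(('screw',(224,475),76,-84),('squat',(222,356),60,-28),('dropper',(222,239),84,28),('crimp',(225,107),64,84)):
    w=ray(c,f(uv),z);print(n,w,'seat',C+d*x,'tool shift',R@(w-p))
E
```

```text
tray [521.4 211.2] 0.7191451038756286 228.52464653163236
screw [459.2 155.9] seat [458.2 155.9] tool shift [-17.8  -7. ]
squat [500.6 193.8] seat [500.4 192.8] tool shift [38.3 -8.1]
dropper [541.1 228.6] seat [542.5 229.7] tool shift [91.7 -7.4]
crimp [585.5 266.1] seat [584.6 266.6] tool shift [149.8  -6.2]
```

Call:
arm_command:
  targets:
    - {"hand": 1,"x": -0.018,"y": -0.007,"z": 0.02,"yaw": 0}
    - {"hand": 1,"x": 0,"y": 0,"z": 0.035,"yaw": 0}
    - {"hand": 1,"x": 0,"y": 0,"z": 0.035,"yaw": 0}
    - {"hand": 1,"x": 0,"y": 0,"z": 0.035,"yaw": 0}
    - {"hand": 1,"x": 0,"y": 0,"z": 0.035,"yaw": 0}
    - {"hand": 1,"x": 0,"y": 0,"z": 0.035,"yaw": 0}
    - {"hand": 1,"x": 0,"y": 0,"z": 0.03,"yaw": 0}
    - {"hand": 0.2,"x": 0,"y": 0,"z": 0.03,"yaw": 0}
    - {"hand": 0,"x": 0,"y": 0,"z": 0.02,"yaw": 0}
    - {"hand": 0,"x": 0,"y": 0,"z": 0.009,"yaw": 0}

```text
clock: 4.0
eef_pos: [458.3, 155.9, 19.9]
eef_rot: [-3.141, 0.002, 0.722]
wrist_force: [0.3, 0.2, 1.2]
finger_gap: 73.7
finger_force: 0.0
```

Call:
arm_command:
  newtons: 12
  targets:
    - {"hand": -0.1,"x": 0,"y": 0,"z": 0,"yaw": 0}
    - {"hand": -0.2,"x": 0,"y": 0,"z": 0,"yaw": 0}
    - {"hand": -0.3,"x": 0,"y": 0,"z": 0,"yaw": 0}
    - {"hand": -0.4,"x": 0,"y": 0,"z": 0,"yaw": 0}
    - {"hand": -0.5,"x": 0,"y": 0,"z": 0,"yaw": 0}
    - {"hand": -0.7,"x": 0,"y": 0,"z": 0,"yaw": 0}
    - {"hand": -0.8,"x": 0,"y": 0,"z": 0,"yaw": 0}

```text
clock: 4.7
eef_pos: [458.9, 157.3, 21.7]
eef_rot: [3.141, -0.0, 0.724]
wrist_force: [0.0, 0.0, 3.5]
finger_gap: 25.5
finger_force: 12.0
```

Call:
arm_command:
  targets:
    - {"hand": -0.8,"x": 0,"y": 0,"z": -0.01,"yaw": 0}
    - {"hand": -0.8,"x": 0,"y": 0,"z": -0.025,"yaw": 0}
    - {"hand": -0.8,"x": 0,"y": 0,"z": -0.03,"yaw": 0}
    - {"hand": -0.8,"x": 0,"y": 0,"z": -0.03,"yaw": 0}
    - {"hand": -0.8,"x": 0,"y": 0,"z": -0.025,"yaw": 0}
    - {"hand": -0.8,"x": -0.0086,"y": 0.0109,"z": 0,"yaw": 0}
    - {"hand": -0.8,"x": -0.0172,"y": 0.0218,"z": 0,"yaw": 0}
    - {"hand": -0.8,"x": -0.0172,"y": 0.0218,"z": 0,"yaw": 0}
    - {"hand": -0.8,"x": -0.0172,"y": 0.0218,"z": 0,"yaw": 0}
    - {"hand": -0.8,"x": -0.0172,"y": 0.0218,"z": 0,"yaw": 0}

```text
clock: 5.7
eef_pos: [465.1, 30.8, 140.7]
eef_rot: [-3.141, 0.001, 0.724]
wrist_force: [-0.1, -0.6, -0.4]
finger_gap: 25.4
finger_force: 12.0
```

Call:
arm_command:
  targets:
    - {"hand": -0.8,"x": -0.0172,"y": 0.0218,"z": 0,"yaw": 0}
    - {"hand": -0.8,"x": -0.0172,"y": 0.0218,"z": 0,"yaw": 0}
    - {"hand": -0.8,"x": -0.0172,"y": 0.0218,"z": 0,"yaw": 0}
    - {"hand": -0.8,"x": -0.0172,"y": 0.0218,"z": 0,"yaw": 0}
    - {"hand": -0.8,"x": -0.0172,"y": 0.0218,"z": 0,"yaw": 0}
    - {"hand": -0.8,"x": -0.0172,"y": 0.0218,"z": 0,"yaw": 0}
    - {"hand": -0.8,"x": -0.0172,"y": 0.0218,"z": 0,"yaw": 0}
    - {"hand": -0.8,"x": -0.0172,"y": 0.0218,"z": 0,"yaw": 0}
    - {"hand": -0.8,"x": -0.0172,"y": 0.0218,"z": 0,"yaw": 0}
    - {"hand": -0.8,"x": -0.0172,"y": 0.0218,"z": 0,"yaw": 0}

```text
clock: 6.7
eef_pos: [480.3, -246.3, 140.6]
eef_rot: [-3.14, 0.0, 0.724]
wrist_force: [-0.3, -0.6, -0.8]
finger_gap: 25.5
finger_force: 12.0
```

Call:
arm_command:
  targets:
    - {"hand": -0.8,"x": -0.0172,"y": 0.0218,"z": 0,"yaw": 0}
    - {"hand": -0.8,"x": -0.0086,"y": 0.0109,"z": 0,"yaw": 0}
    - {"hand": -0.8,"x": 0,"y": 0,"z": 0,"yaw": -0.025}
    - {"hand": -0.8,"x": 0,"y": 0,"z": 0,"yaw": -0.023}
    - {"hand": -0.8,"x": 0,"y": 0,"z": 0,"yaw": 0}
    - {"hand": -0.8,"x": 0,"y": 0,"z": 0,"yaw": 0}

```text
clock: 7.3
eef_pos: [483.7, -285.5, 141.6]
eef_rot: [3.142, -0.0, 0.773]
wrist_force: [0.1, 1.1, -0.9]
finger_gap: 25.6
finger_force: 12.0
```

Call:
arm_command:
  targets:
    - {"hand": -0.8,"x": -0.0005,"y": -0.0005,"z": 0.02,"yaw": 0}
    - {"hand": -0.8,"x": 0,"y": 0,"z": 0.03,"yaw": 0}
    - {"hand": -0.8,"x": 0,"y": 0,"z": 0.03,"yaw": 0}
    - {"hand": -0.8,"x": 0,"y": 0,"z": 0.02,"yaw": 0}
    - {"hand": -0.8,"x": 0,"y": 0,"z": 0.01,"yaw": 0}
    - {"hand": -0.8,"x": 0,"y": 0,"z": 0.004,"yaw": 0}
    - {"hand": -0.8,"x": 0,"y": 0,"z": 0.002,"yaw": 0}
    - {"hand": -0.8,"x": 0,"y": 0,"z": 0.002,"yaw": 0}
    - {"hand": -0.8,"x": 0,"y": 0,"z": 0.001,"yaw": 0}
    - {"hand": -0.8,"x": 0,"y": 0,"z": 0,"yaw": 0}

```text
clock: 8.3
eef_pos: [483.0, -286.5, 22.8]
eef_rot: [3.141, -0.0, 0.772]
wrist_force: [-0.5, 0.4, 0.3]
finger_gap: 25.8
finger_force: 12.0
```

Call:
arm_command:
  targets:
    - {"hand": -0.8,"x": 0,"y": 0,"z": 0.0005,"yaw": 0}
    - {"hand": -0.8,"x": 0,"y": 0,"z": 0.0005,"yaw": 0}
    - {"hand": -0.8,"x": 0,"y": 0,"z": 0,"yaw": 0}

```text
clock: 8.6
eef_pos: [482.9, -286.5, 21.8]
eef_rot: [3.141, -0.0, 0.772]
wrist_force: [0.5, 1.2, 3.5]
finger_gap: 25.5
finger_force: 12.0
```

Call:
arm_command:
  targets:
    - {"hand": -0.3,"x": 0,"y": 0,"z": 0,"yaw": 0}
    - {"hand": -0.1,"x": 0,"y": 0,"z": 0,"yaw": 0}
    - {"hand": 0.1,"x": 0,"y": 0,"z": 0,"yaw": 0}
    - {"hand": 0.1,"x": 0,"y": 0,"z": 0,"yaw": 0}
    - {"hand": 0.1,"x": 0,"y": 0,"z": 0,"yaw": 0}
    - {"hand": 0.1,"x": 0,"y": 0,"z": -0.01,"yaw": 0}
    - {"hand": 0.1,"x": 0,"y": 0,"z": -0.025,"yaw": 0}
    - {"hand": 0.1,"x": 0,"y": 0,"z": -0.03,"yaw": 0}
    - {"hand": 0.1,"x": 0,"y": 0,"z": -0.03,"yaw": 0}
    - {"hand": 0.1,"x": 0,"y": 0,"z": -0.025,"yaw": 0.05}

```text
clock: 9.6
eef_pos: [483.0, -286.5, 144.0]
eef_rot: [3.14, -0.0, 0.722]
wrist_force: [0.4, 0.3, -0.2]
finger_gap: 51.9
finger_force: 0.0
```

Call:
arm_command:
  targets:
    - {"hand": 0.5,"x": 0.0276,"y": -0.0291,"z": 0,"yaw": 0}
    - {"hand": 0.5,"x": 0.0276,"y": -0.0291,"z": 0,"yaw": 0}
    - {"hand": 0.5,"x": 0.0276,"y": -0.0291,"z": 0,"yaw": 0}
    - {"hand": 0.5,"x": 0.0276,"y": -0.0291,"z": 0,"yaw": 0}
    - {"hand": 0.5,"x": 0.0276,"y": -0.0291,"z": 0,"yaw": 0}
    - {"hand": 0.5,"x": 0.0276,"y": -0.0291,"z": 0,"yaw": 0}
    - {"hand": 0.5,"x": 0.0276,"y": -0.0291,"z": 0,"yaw": 0}
    - {"hand": 0.5,"x": 0.0276,"y": -0.0291,"z": 0,"yaw": 0}
    - {"hand": 0.5,"x": 0.0276,"y": -0.0291,"z": 0,"yaw": 0}
    - {"hand": 0.5,"x": 0.0276,"y": -0.0291,"z": 0,"yaw": 0}

```text
clock: 10.6
eef_pos: [497.6, 116.1, 142.4]
eef_rot: [3.141, -0.001, 0.722]
wrist_force: [0.7, 0.3, 0.1]
finger_gap: 70.5
finger_force: 0.0
```

Call:
arm_command:
  targets:
    - {"hand": 0.5,"x": 0.0276,"y": -0.0291,"z": 0,"yaw": 0}
    - {"hand": 0.5,"x": 0.0276,"y": -0.0291,"z": 0,"yaw": 0}
    - {"hand": 0.5,"x": 0,"y": 0,"z": 0,"yaw": 0}
    - {"hand": 0.5,"x": 0,"y": 0,"z": 0,"yaw": 0}

```text
clock: 11.0
eef_pos: [500.5, 194.9, 141.8]
eef_rot: [3.141, -0.0, 0.723]
wrist_force: [-0.1, -0.4, 0.5]
finger_gap: 70.6
finger_force: 0.0
```

```bash
python3 - <<'E'
from h import *
from cell import camera
a=camera('top')[:,:,::-1];b=camera('scene')[:,:,::-1]
cv2.imwrite('pics/p1.png',np.hstack([cv2.resize(a[140:250,372:482],(400,400),interpolation=2),cv2.resize(b[150:260,150:260],(400,400),interpolation=2)]))
E
```

```text
(no output)
```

View pics/p1.png

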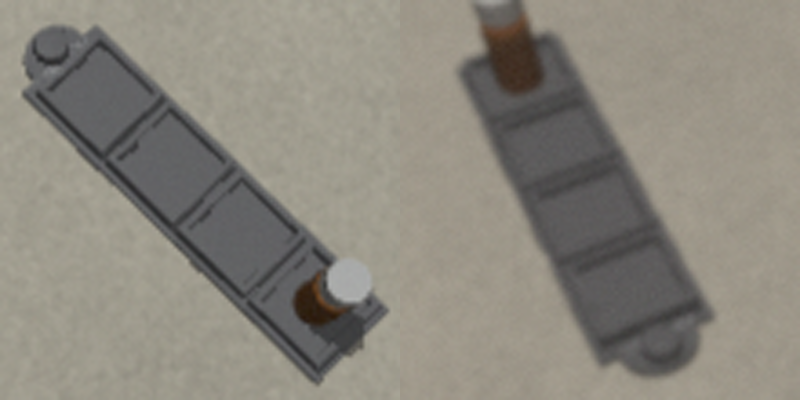

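The screw vial stands upright in the farthest compartment, foot near (315,305) in the left crop. Next is the squat.

Call:
arm_command:
  targets:
    - {"hand": 0.4,"x": 0,"y": 0.0005,"z": 0.02,"yaw": 0}
    - {"hand": 0.3,"x": 0,"y": 0,"z": 0.035,"yaw": 0}
    - {"hand": 0.3,"x": 0,"y": 0,"z": 0.035,"yaw": 0}
    - {"hand": 0.3,"x": 0,"y": 0,"z": 0.022,"yaw": 0}
    - {"hand": 0.2,"x": 0,"y": 0,"z": 0.01,"yaw": 0}
    - {"hand": 0,"x": 0,"y": 0,"z": 0,"yaw": 0}
    - {"hand": -0.1,"x": 0,"y": 0,"z": 0,"yaw": 0}
    - {"hand": -0.2,"x": 0,"y": 0,"z": 0,"yaw": 0}
    - {"hand": -0.3,"x": 0,"y": 0,"z": 0,"yaw": 0}
    - {"hand": -0.4,"x": 0,"y": 0,"z": 0,"yaw": 0}

```text
clock: 12.1
eef_pos: [501.3, 194.3, 20.1]
eef_rot: [3.141, -0.001, 0.722]
wrist_force: [0.3, 0.8, 3.4]
finger_gap: 29.5
finger_force: 12.0
```

Call:
arm_command:
  targets:
    - {"hand": -0.5,"x": 0,"y": 0,"z": 0,"yaw": 0}
    - {"hand": -0.7,"x": 0,"y": 0,"z": 0,"yaw": 0}
    - {"hand": -0.8,"x": 0,"y": 0,"z": 0,"yaw": 0}
    - {"hand": -0.8,"x": 0,"y": 0,"z": 0,"yaw": 0}

```text
clock: 12.5
eef_pos: [501.4, 194.4, 20.0]
eef_rot: [3.141, -0.001, 0.722]
wrist_force: [-1.2, 0.6, 6.4]
finger_gap: 29.6
finger_force: 12.0
```

The gap of 29.6 mm means the pads closed on the 30 mm lid. I'll open and regrip lower on the glass.

Call:
arm_command:
  newtons: 10
  targets:
    - {"hand": -0.2,"x": 0,"y": 0,"z": 0,"yaw": 0}
    - {"hand": 0,"x": 0,"y": 0,"z": 0,"yaw": 0}
    - {"hand": 0,"x": 0,"y": 0,"z": 0.0015,"yaw": 0}
    - {"hand": 0,"x": 0,"y": 0,"z": 0.002,"yaw": 0}
    - {"hand": -0.1,"x": 0,"y": 0,"z": 0,"yaw": 0}
    - {"hand": -0.2,"x": 0,"y": 0,"z": 0,"yaw": 0}
    - {"hand": -0.3,"x": 0,"y": 0,"z": 0,"yaw": 0}
    - {"hand": -0.4,"x": 0,"y": 0,"z": 0,"yaw": 0}
    - {"hand": -0.5,"x": 0,"y": 0,"z": 0,"yaw": 0}
    - {"hand": -0.6,"x": 0,"y": 0,"z": 0,"yaw": 0}

```text
clock: 13.5
eef_pos: [501.0, 194.2, 16.0]
eef_rot: [-3.142, -0.0, 0.722]
wrist_force: [-0.7, 0.3, 1.2]
finger_gap: 29.6
finger_force: 10.0
```

Call:
arm_command:
  targets:
    - {"hand": -0.7,"x": 0,"y": 0,"z": 0,"yaw": 0}
    - {"hand": -0.8,"x": 0,"y": 0,"z": 0,"yaw": 0}
    - {"hand": -0.8,"x": 0,"y": 0,"z": 0,"yaw": 0}

```text
clock: 13.8
eef_pos: [501.1, 194.2, 16.0]
eef_rot: [-3.142, -0.0, 0.722]
wrist_force: [-0.9, -0.3, 0.9]
finger_gap: 29.3
finger_force: 10.0
```

The lid still catches, so the pads reach from the tip up past the 50 mm level and rim clearance doesn't allow going lower. I'll hold this one squarely by its lid, where it hangs upright.

Call:
arm_command:
  newtons: 12
  targets:
    - {"hand": -0.2,"x": 0,"y": 0,"z": 0,"yaw": 0}
    - {"hand": 0,"x": 0,"y": 0,"z": 0,"yaw": 0}
    - {"hand": 0,"x": 0,"y": 0,"z": -0.009,"yaw": 0}
    - {"hand": 0,"x": 0,"y": 0,"z": -0.01,"yaw": 0}
    - {"hand": -0.1,"x": 0,"y": 0,"z": 0,"yaw": 0}
    - {"hand": -0.2,"x": 0,"y": 0,"z": 0,"yaw": 0}
    - {"hand": -0.3,"x": 0,"y": 0,"z": 0,"yaw": 0}
    - {"hand": -0.4,"x": 0,"y": 0,"z": 0,"yaw": 0}
    - {"hand": -0.6,"x": 0,"y": 0,"z": 0,"yaw": 0}
    - {"hand": -0.7,"x": 0,"y": 0,"z": 0,"yaw": 0}

```text
clock: 14.8
eef_pos: [500.9, 194.2, 34.7]
eef_rot: [-3.141, 0.0, 0.722]
wrist_force: [-0.2, -0.3, -0.6]
finger_gap: 29.4
finger_force: 12.0
```

Call:
arm_command:
  targets:
    - {"hand": -0.7,"x": 0,"y": 0,"z": 0,"yaw": 0}
    - {"hand": -0.7,"x": 0,"y": 0,"z": -0.005,"yaw": 0}
    - {"hand": -0.7,"x": 0,"y": 0,"z": -0.01,"yaw": 0}
    - {"hand": -0.7,"x": 0,"y": 0,"z": -0.02,"yaw": 0}
    - {"hand": -0.7,"x": 0,"y": 0,"z": -0.03,"yaw": 0}
    - {"hand": -0.7,"x": 0,"y": 0,"z": -0.03,"yaw": 0}
    - {"hand": -0.7,"x": 0,"y": 0,"z": -0.02,"yaw": 0}
    - {"hand": -0.7,"x": 0,"y": 0,"z": -0.005,"yaw": 0}
    - {"hand": -0.7,"x": 0,"y": 0,"z": 0,"yaw": 0}

```text
clock: 15.7
eef_pos: [501.2, 194.2, 155.6]
eef_rot: [3.141, -0.001, 0.722]
wrist_force: [0.6, -0.1, -0.9]
finger_gap: 29.5
finger_force: 12.0
```

```bash
python3 - <<'E'
from h import *
from cell import camera
b=camera('scene')[:,:,::-1];w=camera('wrist')[:,:,::-1]
cv2.imwrite('pics/p2.png',np.hstack([cv2.resize(b[100:300,370:520],(450,600),interpolation=2),cv2.resize(w[100:400,230:400],(340,600),interpolation=2)]))
E
```

```text
(no output)
```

View pics/p2.png

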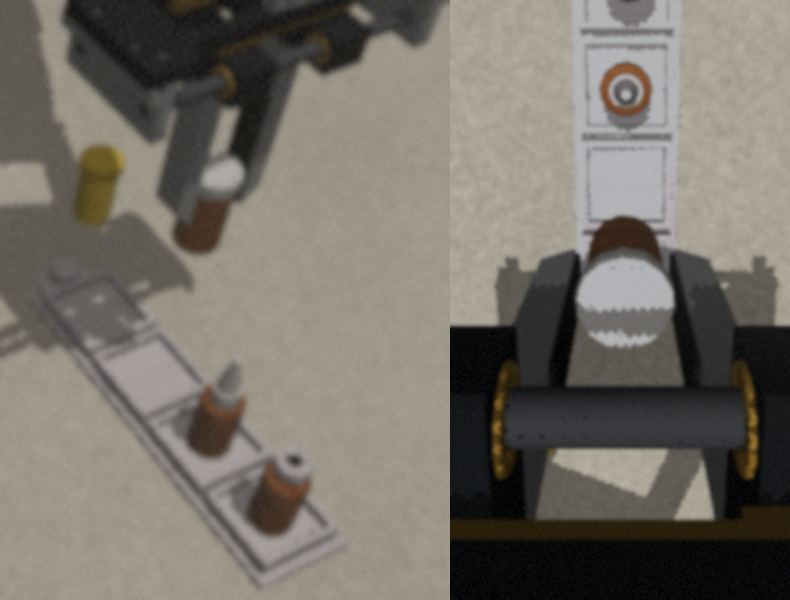

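The squat hangs upright by its lid (left crop: foot (198,245), lid (222,175), leaning no more than the standing vials do). On to the second compartment.

Call:
arm_command:
  targets:
    - {"hand": -0.7,"x": -0.0043,"y": 0.0054,"z": 0,"yaw": 0}
    - {"hand": -0.7,"x": -0.0086,"y": 0.0108,"z": 0,"yaw": 0}
    - {"hand": -0.7,"x": -0.0129,"y": 0.0162,"z": 0,"yaw": 0}
    - {"hand": -0.7,"x": -0.0172,"y": 0.0216,"z": 0,"yaw": 0}
    - {"hand": -0.7,"x": -0.0172,"y": 0.0216,"z": 0,"yaw": 0}
    - {"hand": -0.7,"x": -0.0172,"y": 0.0216,"z": 0,"yaw": 0}
    - {"hand": -0.7,"x": -0.0172,"y": 0.0216,"z": 0,"yaw": 0}
    - {"hand": -0.7,"x": -0.0172,"y": 0.0216,"z": 0,"yaw": 0}
    - {"hand": -0.7,"x": -0.0172,"y": 0.0216,"z": 0,"yaw": 0}
    - {"hand": -0.7,"x": -0.0172,"y": 0.0216,"z": 0,"yaw": 0}

```text
clock: 16.8
eef_pos: [512.0, -42.3, 154.5]
eef_rot: [-3.141, 0.001, 0.721]
wrist_force: [0.3, 0.4, -0.4]
finger_gap: 29.4
finger_force: 12.0
```

Call:
arm_command:
  targets:
    - {"hand": -0.7,"x": -0.0172,"y": 0.0216,"z": 0,"yaw": 0}
    - {"hand": -0.7,"x": -0.0172,"y": 0.0216,"z": 0,"yaw": 0}
    - {"hand": -0.7,"x": -0.0172,"y": 0.0216,"z": 0,"yaw": 0}
    - {"hand": -0.7,"x": -0.0172,"y": 0.0216,"z": 0,"yaw": 0}
    - {"hand": -0.7,"x": -0.0172,"y": 0.0216,"z": 0,"yaw": 0}
    - {"hand": -0.7,"x": -0.0172,"y": 0.0216,"z": 0,"yaw": 0}
    - {"hand": -0.7,"x": -0.0129,"y": 0.0162,"z": 0,"yaw": 0}
    - {"hand": -0.7,"x": -0.0086,"y": 0.0108,"z": 0,"yaw": 0}
    - {"hand": -0.7,"x": -0.0043,"y": 0.0054,"z": 0,"yaw": -0.025}
    - {"hand": -0.7,"x": 0,"y": 0,"z": 0,"yaw": -0.025}

```text
clock: 17.8
eef_pos: [522.3, -248.0, 154.5]
eef_rot: [-3.141, 0.0, 0.772]
wrist_force: [0.2, 0.5, -0.8]
finger_gap: 29.6
finger_force: 12.0
```

Call:
arm_command:
  targets:
    - {"hand": -0.7,"x": 0,"y": 0,"z": 0,"yaw": 0}
    - {"hand": -0.7,"x": 0,"y": 0,"z": 0,"yaw": 0}
    - {"hand": -0.7,"x": 0,"y": 0,"z": 0,"yaw": 0}

```text
clock: 18.1
eef_pos: [522.9, -246.6, 155.0]
eef_rot: [3.142, -0.0, 0.772]
wrist_force: [-0.6, 0.3, 0.2]
finger_gap: 29.6
finger_force: 12.0
```

Down from 155 to about 36, then feel for the floor.

Call:
arm_command:
  targets:
    - {"hand": -0.7,"x": 0,"y": 0,"z": 0.015,"yaw": 0}
    - {"hand": -0.7,"x": 0,"y": 0,"z": 0.03,"yaw": 0}
    - {"hand": -0.7,"x": 0,"y": 0,"z": 0.03,"yaw": 0}
    - {"hand": -0.7,"x": 0,"y": 0,"z": 0.02,"yaw": 0}
    - {"hand": -0.7,"x": 0,"y": 0,"z": 0.013,"yaw": 0}
    - {"hand": -0.7,"x": 0,"y": 0,"z": 0.006,"yaw": 0}
    - {"hand": -0.7,"x": 0,"y": 0,"z": 0.003,"yaw": 0}
    - {"hand": -0.7,"x": 0,"y": 0,"z": 0.001,"yaw": 0}
    - {"hand": -0.7,"x": 0,"y": 0,"z": 0.001,"yaw": 0}
    - {"hand": -0.7,"x": 0,"y": 0,"z": 0,"yaw": 0}

```text
clock: 19.1
eef_pos: [523.1, -247.2, 36.5]
eef_rot: [3.141, -0.0, 0.772]
wrist_force: [0.8, -0.5, -0.1]
finger_gap: 29.7
finger_force: 12.0
```

Call:
arm_command:
  targets:
    - {"hand": -0.7,"x": 0,"y": 0,"z": 0.0005,"yaw": 0}
    - {"hand": -0.7,"x": 0,"y": 0,"z": 0.0005,"yaw": 0}
    - {"hand": -0.7,"x": 0,"y": 0,"z": 0,"yaw": 0}

```text
clock: 19.4
eef_pos: [522.8, -247.1, 35.0]
eef_rot: [3.141, -0.0, 0.772]
wrist_force: [0.4, -0.4, -0.1]
finger_gap: 29.2
finger_force: 12.0
```

Call:
arm_command:
  targets:
    - {"hand": -0.7,"x": 0,"y": 0,"z": 0.0005,"yaw": 0}
    - {"hand": -0.7,"x": 0,"y": 0,"z": 0,"yaw": 0}
    - {"hand": -0.7,"x": 0,"y": 0,"z": 0,"yaw": 0}

```text
clock: 19.7
eef_pos: [522.9, -247.1, 34.7]
eef_rot: [3.141, -0.0, 0.772]
wrist_force: [0.0, 1.2, 3.6]
finger_gap: 29.4
finger_force: 12.0
```

Call:
arm_command:
  targets:
    - {"hand": -0.25,"x": 0,"y": 0,"z": 0,"yaw": 0}
    - {"hand": -0.1,"x": 0,"y": 0,"z": 0,"yaw": 0}
    - {"hand": 0.1,"x": 0,"y": 0,"z": 0,"yaw": 0}
    - {"hand": 0.2,"x": 0,"y": 0,"z": 0,"yaw": 0}
    - {"hand": 0.2,"x": 0,"y": 0,"z": 0,"yaw": 0}
    - {"hand": 0.2,"x": 0,"y": 0,"z": -0.01,"yaw": 0}
    - {"hand": 0.2,"x": 0,"y": 0,"z": -0.025,"yaw": 0}
    - {"hand": 0.2,"x": 0,"y": 0,"z": -0.03,"yaw": 0}
    - {"hand": 0.2,"x": 0,"y": 0,"z": -0.03,"yaw": 0}
    - {"hand": 0.2,"x": 0,"y": 0,"z": -0.025,"yaw": 0.05}

```text
clock: 20.7
eef_pos: [523.0, -247.2, 157.0]
eef_rot: [3.14, -0.001, 0.722]
wrist_force: [0.3, 0.0, 0.7]
finger_gap: 56.3
finger_force: 0.0
```

Call:
arm_command:
  targets:
    - {"hand": 0.5,"x": 0.0273,"y": -0.0288,"z": 0,"yaw": 0}
    - {"hand": 0.5,"x": 0.0273,"y": -0.0288,"z": 0,"yaw": 0}
    - {"hand": 0.5,"x": 0.0273,"y": -0.0288,"z": 0,"yaw": 0}
    - {"hand": 0.5,"x": 0.0273,"y": -0.0288,"z": 0,"yaw": 0}
    - {"hand": 0.5,"x": 0.0273,"y": -0.0288,"z": 0,"yaw": 0}
    - {"hand": 0.5,"x": 0.0273,"y": -0.0288,"z": 0,"yaw": 0}
    - {"hand": 0.5,"x": 0.0273,"y": -0.0288,"z": 0,"yaw": 0}
    - {"hand": 0.5,"x": 0.0273,"y": -0.0288,"z": 0,"yaw": 0}
    - {"hand": 0.5,"x": 0.0273,"y": -0.0288,"z": 0,"yaw": 0}
    - {"hand": 0.5,"x": 0.0273,"y": -0.0288,"z": 0,"yaw": 0}

```text
clock: 21.7
eef_pos: [537.3, 151.2, 155.4]
eef_rot: [3.141, -0.001, 0.722]
wrist_force: [0.6, -1.3, -0.4]
finger_gap: 70.3
finger_force: 0.0
```

Call:
arm_command:
  targets:
    - {"hand": 0.5,"x": 0.0273,"y": -0.0288,"z": 0,"yaw": 0}
    - {"hand": 0.5,"x": 0.0273,"y": -0.0288,"z": 0,"yaw": 0}
    - {"hand": 0.5,"x": 0,"y": 0,"z": 0,"yaw": 0}
    - {"hand": 0.5,"x": 0,"y": 0,"z": 0,"yaw": 0}

```text
clock: 22.1
eef_pos: [540.2, 229.2, 154.8]
eef_rot: [3.141, -0.0, 0.723]
wrist_force: [0.4, 0.3, -0.4]
finger_gap: 70.5
finger_force: 0.0
```

```bash
python3 - <<'E'
from h import *
from cell import camera
a=camera('top')[:,:,::-1];b=camera('scene')[:,:,::-1]
cv2.imwrite('pics/p3.png',np.hstack([cv2.resize(a[140:250,372:482],(400,400),interpolation=2),cv2.resize(b[140:250,150:260],(400,400),interpolation=2)]))
E
```

```text
(no output)
```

View pics/p3.png

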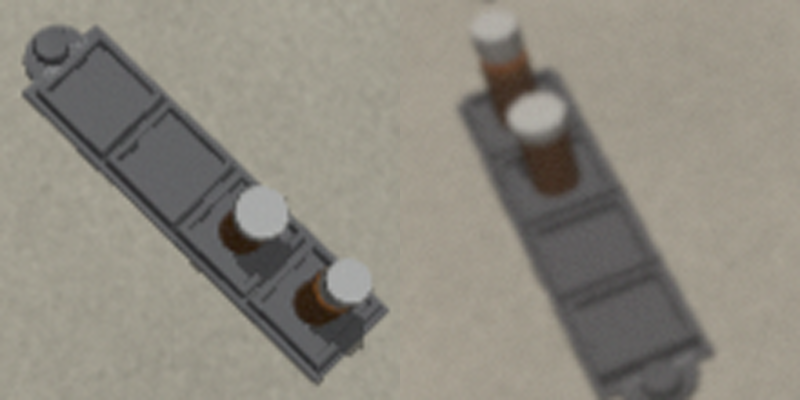

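Both vials stand upright in the two compartments farthest from the lug (left crop: lids at (262,212) and (348,281)). Next is the dropper: shift +1 mm and go down 133 mm.

Call:
arm_command:
  targets:
    - {"hand": 0.4,"x": 0.0005,"y": 0.0005,"z": 0.025,"yaw": 0}
    - {"hand": 0.3,"x": 0,"y": 0,"z": 0.035,"yaw": 0}
    - {"hand": 0.3,"x": 0,"y": 0,"z": 0.035,"yaw": 0}
    - {"hand": 0.3,"x": 0,"y": 0,"z": 0.025,"yaw": 0}
    - {"hand": 0.2,"x": 0,"y": 0,"z": 0.013,"yaw": 0}
    - {"hand": 0,"x": 0,"y": 0,"z": 0,"yaw": 0}
    - {"hand": -0.1,"x": 0,"y": 0,"z": 0,"yaw": 0}
    - {"hand": -0.2,"x": 0,"y": 0,"z": 0,"yaw": 0}
    - {"hand": -0.3,"x": 0,"y": 0,"z": 0,"yaw": 0}
    - {"hand": -0.4,"x": 0,"y": 0,"z": 0,"yaw": 0}

```text
clock: 23.2
eef_pos: [541.4, 228.9, 22.2]
eef_rot: [3.141, -0.001, 0.722]
wrist_force: [0.1, 0.6, 0.5]
finger_gap: 29.4
finger_force: 0.0
```

Call:
arm_command:
  targets:
    - {"hand": -0.5,"x": 0,"y": 0,"z": 0,"yaw": 0}
    - {"hand": -0.7,"x": 0,"y": 0,"z": 0,"yaw": 0}
    - {"hand": -0.8,"x": 0,"y": 0,"z": 0,"yaw": 0}
    - {"hand": -0.8,"x": 0,"y": 0,"z": 0,"yaw": 0}

```text
clock: 23.6
eef_pos: [541.3, 228.9, 21.9]
eef_rot: [3.141, -0.001, 0.722]
wrist_force: [-0.9, 1.0, 6.1]
finger_gap: 25.7
finger_force: 12.0
```

Call:
arm_command:
  targets:
    - {"hand": -0.8,"x": 0,"y": 0,"z": -0.01,"yaw": 0}
    - {"hand": -0.8,"x": 0,"y": 0,"z": -0.025,"yaw": 0}
    - {"hand": -0.8,"x": 0,"y": 0,"z": -0.03,"yaw": 0}
    - {"hand": -0.8,"x": 0,"y": 0,"z": -0.03,"yaw": 0}
    - {"hand": -0.8,"x": 0,"y": 0,"z": -0.025,"yaw": 0}
    - {"hand": -0.8,"x": -0.0085,"y": 0.0107,"z": 0,"yaw": 0}
    - {"hand": -0.8,"x": -0.017,"y": 0.0214,"z": 0,"yaw": 0}
    - {"hand": -0.8,"x": -0.017,"y": 0.0214,"z": 0,"yaw": 0}
    - {"hand": -0.8,"x": -0.017,"y": 0.0214,"z": 0,"yaw": 0}
    - {"hand": -0.8,"x": -0.017,"y": 0.0214,"z": 0,"yaw": 0}

```text
clock: 24.6
eef_pos: [546.7, 104.3, 140.7]
eef_rot: [-3.141, 0.001, 0.722]
wrist_force: [0.6, 0.6, -0.1]
finger_gap: 26.0
finger_force: 12.0
```

Call:
arm_command:
  targets:
    - {"hand": -0.8,"x": -0.017,"y": 0.0214,"z": 0,"yaw": 0}
    - {"hand": -0.8,"x": -0.017,"y": 0.0214,"z": 0,"yaw": 0}
    - {"hand": -0.8,"x": -0.017,"y": 0.0214,"z": 0,"yaw": 0}
    - {"hand": -0.8,"x": -0.017,"y": 0.0214,"z": 0,"yaw": 0}
    - {"hand": -0.8,"x": -0.017,"y": 0.0214,"z": 0,"yaw": 0}
    - {"hand": -0.8,"x": -0.017,"y": 0.0214,"z": 0,"yaw": 0}
    - {"hand": -0.8,"x": -0.017,"y": 0.0214,"z": 0,"yaw": 0}
    - {"hand": -0.8,"x": -0.017,"y": 0.0214,"z": 0,"yaw": 0}
    - {"hand": -0.8,"x": -0.017,"y": 0.0214,"z": 0,"yaw": 0}
    - {"hand": -0.8,"x": -0.017,"y": 0.0214,"z": 0,"yaw": 0}

```text
clock: 25.6
eef_pos: [560.3, -168.5, 140.7]
eef_rot: [-3.14, 0.001, 0.722]
wrist_force: [0.7, 0.3, -0.9]
finger_gap: 25.6
finger_force: 12.0
```

Call:
arm_command:
  targets:
    - {"hand": -0.8,"x": -0.017,"y": 0.0214,"z": 0,"yaw": 0}
    - {"hand": -0.8,"x": -0.0085,"y": 0.0107,"z": 0,"yaw": 0}
    - {"hand": -0.8,"x": 0,"y": 0,"z": 0,"yaw": -0.025}
    - {"hand": -0.8,"x": 0,"y": 0,"z": 0,"yaw": -0.025}
    - {"hand": -0.8,"x": 0,"y": 0,"z": 0,"yaw": 0}
    - {"hand": -0.8,"x": 0,"y": 0,"z": 0,"yaw": 0}

```text
clock: 26.2
eef_pos: [563.2, -207.0, 141.5]
eef_rot: [-3.142, -0.0, 0.773]
wrist_force: [-0.3, -0.2, -0.6]
finger_gap: 25.5
finger_force: 12.0
```

Call:
arm_command:
  targets:
    - {"hand": -0.8,"x": -0.0005,"y": 0,"z": 0.02,"yaw": 0}
    - {"hand": -0.8,"x": 0,"y": 0,"z": 0.03,"yaw": 0}
    - {"hand": -0.8,"x": 0,"y": 0,"z": 0.03,"yaw": 0}
    - {"hand": -0.8,"x": 0,"y": 0,"z": 0.02,"yaw": 0}
    - {"hand": -0.8,"x": 0,"y": 0,"z": 0.01,"yaw": 0}
    - {"hand": -0.8,"x": 0,"y": 0,"z": 0.004,"yaw": 0}
    - {"hand": -0.8,"x": 0,"y": 0,"z": 0.002,"yaw": 0}
    - {"hand": -0.8,"x": 0,"y": 0,"z": 0.002,"yaw": 0}
    - {"hand": -0.8,"x": 0,"y": 0,"z": 0.001,"yaw": 0}
    - {"hand": -0.8,"x": 0,"y": 0,"z": 0,"yaw": 0}

```text
clock: 27.2
eef_pos: [562.9, -208.4, 22.9]
eef_rot: [3.141, -0.0, 0.772]
wrist_force: [0.4, 0.8, -0.4]
finger_gap: 25.8
finger_force: 12.0
```

Call:
arm_command:
  targets:
    - {"hand": -0.8,"x": 0,"y": 0,"z": 0.0005,"yaw": 0}
    - {"hand": -0.8,"x": 0,"y": 0,"z": 0,"yaw": 0}
    - {"hand": -0.8,"x": 0,"y": 0,"z": 0,"yaw": 0}

```text
clock: 27.5
eef_pos: [562.8, -208.3, 22.1]
eef_rot: [3.141, -0.0, 0.772]
wrist_force: [0.0, 0.7, 0.1]
finger_gap: 25.7
finger_force: 12.0
```

Call:
arm_command:
  targets:
    - {"hand": -0.8,"x": 0,"y": 0,"z": 0.0005,"yaw": 0}
    - {"hand": -0.8,"x": 0,"y": 0,"z": 0,"yaw": 0}
    - {"hand": -0.8,"x": 0,"y": 0,"z": 0,"yaw": 0}

```text
clock: 27.8
eef_pos: [562.9, -208.4, 21.9]
eef_rot: [3.141, -0.0, 0.772]
wrist_force: [-3.0, 0.2, 5.3]
finger_gap: 25.5
finger_force: 12.0
```

Call:
arm_command:
  targets:
    - {"hand": -0.3,"x": 0,"y": 0,"z": 0,"yaw": 0}
    - {"hand": -0.1,"x": 0,"y": 0,"z": 0,"yaw": 0}
    - {"hand": 0.1,"x": 0,"y": 0,"z": 0,"yaw": 0}
    - {"hand": 0.1,"x": 0,"y": 0,"z": 0,"yaw": 0}
    - {"hand": 0.1,"x": 0,"y": 0,"z": 0,"yaw": 0}
    - {"hand": 0.1,"x": 0,"y": 0,"z": -0.01,"yaw": 0}
    - {"hand": 0.1,"x": 0,"y": 0,"z": -0.025,"yaw": 0}
    - {"hand": 0.1,"x": 0,"y": 0,"z": -0.03,"yaw": 0}
    - {"hand": 0.1,"x": 0,"y": 0,"z": -0.03,"yaw": 0}
    - {"hand": 0.1,"x": 0,"y": 0,"z": -0.025,"yaw": 0.05}

```text
clock: 28.8
eef_pos: [563.0, -208.4, 144.1]
eef_rot: [3.14, -0.001, 0.722]
wrist_force: [0.2, -0.3, -0.8]
finger_gap: 51.8
finger_force: 0.0
```

Call:
arm_command:
  targets:
    - {"hand": 0.5,"x": 0.0275,"y": -0.0284,"z": 0,"yaw": 0}
    - {"hand": 0.5,"x": 0.0275,"y": -0.0284,"z": 0,"yaw": 0}
    - {"hand": 0.5,"x": 0.0275,"y": -0.0284,"z": 0,"yaw": 0}
    - {"hand": 0.5,"x": 0.0275,"y": -0.0284,"z": 0,"yaw": 0}
    - {"hand": 0.5,"x": 0.0275,"y": -0.0284,"z": 0,"yaw": 0}
    - {"hand": 0.5,"x": 0.0275,"y": -0.0284,"z": 0,"yaw": 0}
    - {"hand": 0.5,"x": 0.0275,"y": -0.0284,"z": 0,"yaw": 0}
    - {"hand": 0.5,"x": 0.0275,"y": -0.0284,"z": 0,"yaw": 0}
    - {"hand": 0.5,"x": 0.0275,"y": -0.0284,"z": 0,"yaw": 0}
    - {"hand": 0.5,"x": 0.0275,"y": -0.0284,"z": 0,"yaw": 0}

```text
clock: 29.8
eef_pos: [581.5, 188.2, 142.4]
eef_rot: [3.141, -0.001, 0.722]
wrist_force: [0.9, 0.3, 0.2]
finger_gap: 70.5
finger_force: 0.0
```

Call:
arm_command:
  targets:
    - {"hand": 0.5,"x": 0.0275,"y": -0.0284,"z": 0,"yaw": 0}
    - {"hand": 0.5,"x": 0.0275,"y": -0.0284,"z": 0,"yaw": 0}
    - {"hand": 0.5,"x": 0,"y": 0,"z": 0,"yaw": 0}
    - {"hand": 0.5,"x": 0,"y": 0,"z": 0,"yaw": 0}

```text
clock: 30.2
eef_pos: [585.1, 265.9, 141.8]
eef_rot: [3.141, -0.0, 0.723]
wrist_force: [0.8, 0.0, 0.6]
finger_gap: 70.7
finger_force: 0.0
```

Call:
arm_command:
  targets:
    - {"hand": 0.4,"x": 0,"y": 0,"z": 0.02,"yaw": 0}
    - {"hand": 0.3,"x": 0,"y": 0,"z": 0.035,"yaw": 0}
    - {"hand": 0.3,"x": 0,"y": 0,"z": 0.035,"yaw": 0}
    - {"hand": 0.3,"x": 0,"y": 0,"z": 0.02,"yaw": 0}
    - {"hand": 0.2,"x": 0,"y": 0,"z": 0.01,"yaw": 0}
    - {"hand": 0,"x": 0,"y": 0,"z": 0,"yaw": 0}
    - {"hand": -0.1,"x": 0,"y": 0,"z": 0,"yaw": 0}
    - {"hand": -0.2,"x": 0,"y": 0,"z": 0,"yaw": 0}
    - {"hand": -0.3,"x": 0,"y": 0,"z": 0,"yaw": 0}
    - {"hand": -0.4,"x": 0,"y": 0,"z": 0,"yaw": 0}

```text
clock: 31.2
eef_pos: [585.6, 265.6, 22.1]
eef_rot: [3.141, -0.001, 0.722]
wrist_force: [-1.0, -0.5, 0.2]
finger_gap: 29.3
finger_force: 0.0
```

Call:
arm_command:
  targets:
    - {"hand": -0.5,"x": 0,"y": 0,"z": 0,"yaw": 0}
    - {"hand": -0.7,"x": 0,"y": 0,"z": 0,"yaw": 0}
    - {"hand": -0.8,"x": 0,"y": 0,"z": 0,"yaw": 0}
    - {"hand": -0.8,"x": 0,"y": 0,"z": 0,"yaw": 0}

```text
clock: 31.6
eef_pos: [585.5, 265.6, 21.9]
eef_rot: [3.141, -0.001, 0.722]
wrist_force: [-0.6, -0.4, 5.1]
finger_gap: 25.6
finger_force: 12.0
```

Call:
arm_command:
  targets:
    - {"hand": -0.8,"x": 0,"y": 0,"z": -0.01,"yaw": 0}
    - {"hand": -0.8,"x": 0,"y": 0,"z": -0.025,"yaw": 0}
    - {"hand": -0.8,"x": 0,"y": 0,"z": -0.03,"yaw": 0}
    - {"hand": -0.8,"x": 0,"y": 0,"z": -0.03,"yaw": 0}
    - {"hand": -0.8,"x": 0,"y": 0,"z": -0.025,"yaw": 0}
    - {"hand": -0.8,"x": -0.0086,"y": 0.0106,"z": 0,"yaw": 0}
    - {"hand": -0.8,"x": -0.0171,"y": 0.0211,"z": 0,"yaw": 0}
    - {"hand": -0.8,"x": -0.0171,"y": 0.0211,"z": 0,"yaw": 0}
    - {"hand": -0.8,"x": -0.0171,"y": 0.0211,"z": 0,"yaw": 0}
    - {"hand": -0.8,"x": -0.0171,"y": 0.0211,"z": 0,"yaw": 0}

```text
clock: 32.6
eef_pos: [589.7, 141.6, 140.4]
eef_rot: [-3.141, 0.001, 0.722]
wrist_force: [0.6, 0.8, -0.6]
finger_gap: 25.8
finger_force: 12.0
```

Call:
arm_command:
  targets:
    - {"hand": -0.8,"x": -0.0171,"y": 0.0211,"z": 0,"yaw": 0}
    - {"hand": -0.8,"x": -0.0171,"y": 0.0211,"z": 0,"yaw": 0}
    - {"hand": -0.8,"x": -0.0171,"y": 0.0211,"z": 0,"yaw": 0}
    - {"hand": -0.8,"x": -0.0171,"y": 0.0211,"z": 0,"yaw": 0}
    - {"hand": -0.8,"x": -0.0171,"y": 0.0211,"z": 0,"yaw": 0}
    - {"hand": -0.8,"x": -0.0171,"y": 0.0211,"z": 0,"yaw": 0}
    - {"hand": -0.8,"x": -0.0171,"y": 0.0211,"z": 0,"yaw": 0}
    - {"hand": -0.8,"x": -0.0171,"y": 0.0211,"z": 0,"yaw": 0}
    - {"hand": -0.8,"x": -0.0171,"y": 0.0211,"z": 0,"yaw": 0}
    - {"hand": -0.8,"x": -0.0171,"y": 0.0211,"z": 0,"yaw": 0}

```text
clock: 33.6
eef_pos: [600.5, -129.6, 140.4]
eef_rot: [-3.14, 0.001, 0.722]
wrist_force: [0.4, -0.6, -0.3]
finger_gap: 25.4
finger_force: 12.0
```

Call:
arm_command:
  targets:
    - {"hand": -0.8,"x": -0.0171,"y": 0.0211,"z": 0,"yaw": 0}
    - {"hand": -0.8,"x": -0.0086,"y": 0.0106,"z": 0,"yaw": 0}
    - {"hand": -0.8,"x": 0,"y": 0,"z": 0,"yaw": -0.025}
    - {"hand": -0.8,"x": 0,"y": 0,"z": 0,"yaw": -0.025}
    - {"hand": -0.8,"x": 0,"y": 0,"z": 0,"yaw": 0}
    - {"hand": -0.8,"x": 0,"y": 0,"z": 0,"yaw": 0}

```text
clock: 34.2
eef_pos: [603.1, -167.8, 141.5]
eef_rot: [-3.142, -0.0, 0.773]
wrist_force: [-0.4, -0.2, -0.6]
finger_gap: 25.6
finger_force: 12.0
```

Call:
arm_command:
  targets:
    - {"hand": -0.8,"x": -0.0005,"y": 0,"z": 0.02,"yaw": 0}
    - {"hand": -0.8,"x": 0,"y": 0,"z": 0.03,"yaw": 0}
    - {"hand": -0.8,"x": 0,"y": 0,"z": 0.03,"yaw": 0}
    - {"hand": -0.8,"x": 0,"y": 0,"z": 0.02,"yaw": 0}
    - {"hand": -0.8,"x": 0,"y": 0,"z": 0.01,"yaw": 0}
    - {"hand": -0.8,"x": 0,"y": 0,"z": 0.004,"yaw": 0}
    - {"hand": -0.8,"x": 0,"y": 0,"z": 0.002,"yaw": 0}
    - {"hand": -0.8,"x": 0,"y": 0,"z": 0.002,"yaw": 0}
    - {"hand": -0.8,"x": 0,"y": 0,"z": 0.001,"yaw": 0}
    - {"hand": -0.8,"x": 0,"y": 0,"z": 0,"yaw": 0}

```text
clock: 35.2
eef_pos: [602.8, -169.2, 22.9]
eef_rot: [3.141, -0.0, 0.772]
wrist_force: [-0.3, -0.0, -0.1]
finger_gap: 25.7
finger_force: 12.0
```

Call:
arm_command:
  targets:
    - {"hand": -0.8,"x": 0,"y": 0,"z": 0.0005,"yaw": 0}
    - {"hand": -0.8,"x": 0,"y": 0,"z": 0,"yaw": 0}
    - {"hand": -0.8,"x": 0,"y": 0,"z": 0.0004,"yaw": 0}
    - {"hand": -0.8,"x": 0,"y": 0,"z": 0,"yaw": 0}

```text
clock: 35.6
eef_pos: [602.7, -169.2, 21.9]
eef_rot: [3.141, -0.0, 0.772]
wrist_force: [-0.4, -0.7, 3.9]
finger_gap: 25.9
finger_force: 12.0
```

Contact. I'll release, lift and move clear towards the middle, then check.

Call:
arm_command:
  targets:
    - {"hand": -0.3,"x": 0,"y": 0,"z": 0,"yaw": 0}
    - {"hand": -0.1,"x": 0,"y": 0,"z": 0,"yaw": 0}
    - {"hand": 0.1,"x": 0,"y": 0,"z": 0,"yaw": 0}
    - {"hand": 0.1,"x": 0,"y": 0,"z": 0,"yaw": 0}
    - {"hand": 0.1,"x": 0,"y": 0,"z": 0,"yaw": 0}
    - {"hand": 0.1,"x": 0,"y": 0,"z": -0.01,"yaw": 0}
    - {"hand": 0.1,"x": 0,"y": 0,"z": -0.025,"yaw": 0}
    - {"hand": 0.1,"x": 0,"y": 0,"z": -0.035,"yaw": 0}
    - {"hand": 0.1,"x": 0,"y": 0,"z": -0.04,"yaw": 0}
    - {"hand": 0.1,"x": 0,"y": 0,"z": -0.03,"yaw": 0}

```text
clock: 36.6
eef_pos: [602.9, -169.2, 165.0]
eef_rot: [3.139, -0.001, 0.772]
wrist_force: [-0.1, -0.2, -0.2]
finger_gap: 51.4
finger_force: 0.0
```

Call:
arm_command:
  targets:
    - {"hand": 0.1,"x": 0.02,"y": -0.03,"z": 0,"yaw": 0}
    - {"hand": 0.1,"x": 0.02,"y": -0.03,"z": 0,"yaw": 0}
    - {"hand": 0.1,"x": 0.02,"y": -0.03,"z": 0,"yaw": 0}
    - {"hand": 0.1,"x": 0.02,"y": -0.03,"z": 0,"yaw": 0}
    - {"hand": 0.1,"x": 0.02,"y": -0.03,"z": 0,"yaw": 0}
    - {"hand": 0.1,"x": 0.02,"y": -0.03,"z": 0,"yaw": 0}
    - {"hand": 0.1,"x": 0.02,"y": -0.03,"z": 0,"yaw": 0}
    - {"hand": 0.1,"x": 0.02,"y": -0.03,"z": 0,"yaw": 0}
    - {"hand": 0.1,"x": 0,"y": 0,"z": 0,"yaw": 0}
    - {"hand": 0.1,"x": 0,"y": 0,"z": 0,"yaw": 0}

```text
clock: 37.6
eef_pos: [549.9, 114.8, 162.2]
eef_rot: [3.141, -0.0, 0.773]
wrist_force: [0.3, -0.4, 0.8]
finger_gap: 51.5
finger_force: 0.0
```

```bash
python3 - <<'E'
from h import *
from cell import camera
a=camera('top')[:,:,::-1];b=camera('scene')[:,:,::-1]
cv2.imwrite('pics/p4.png',np.hstack([cv2.resize(a[140:250,372:482],(400,400),interpolation=2),cv2.resize(b[140:255,140:255],(400,400),interpolation=2)]))
E
```

```text
(no output)
```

View pics/p4.png

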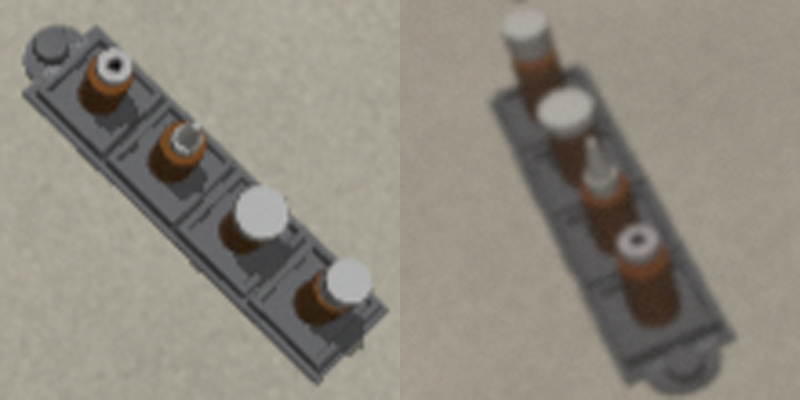

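All four vials stand upright in the reverse order. From the lug outward in the left crop: crimp (113,66), dropper (186,137), squat (262,212), screw (348,281). Handing in.

```bash
python3 -c "
from cell import manip;print(manip.sign_off())"
```

```text
the job is handed in; nothing more can be done
None
```

All four vials are standing upright in the reagent tray in reverse order (from its lug: crimp, dropper, squat, screw); the squat was carried by its lid because the pads could not reach its body, and the job was handed in at about 38 s.

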